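# Hold the loupe in focus over the valve block

## Task

Take the loupe from its cradle by the handle, with a light grip and without fingers on the lens or its rim, carry it level to the inspection stand, and hold it level with the lens centred over the valve block (the solid block, not the open housing) and the middle of the lens at the height of the edge of the collar on the stand's column. Touch neither the parts nor the stand nor its collar, leave everything else where it is, and finish while still holding the loupe there, steady.

Things in the scene. Friction and masses are not known exactly. Their poses are not given: they have to be found in the camera images.
- loupe: Hand loupe, about 120 g, resting level in the cradle 45 mm above the bench; lifts straight up. Origin mid-handle; x runs along the handle to the lens, z up (lens normal). Black handle from x = -56 to +52 mm, 16 mm wide, 14 mm thick, centred on the origin; then a 12 mm wide neck to x = 74. Balances about 30 mm lensward of the origin. Delicate: at most 50 N per finger (20 to 35 N holds well)
- lens_head: The loupe's dark round rim (outer diameter 70 mm, 12 mm thick) with the glass lens, rigidly joined to the handle; fingers must not touch it
- lens_centre (a point): Middle of the lens: 105 mm from the loupe's origin along its x, at the same level; axes as the loupe
- cradle: Fixed black cradle, origin on the bench under the loupe's origin: plate 60 x 150 x 8 mm with two U saddles 47 mm tall, 30 mm wide, 8 mm thick at y = -47 and +63 mm. The handle lies in them along y, the lens beyond the +y end. Between them (y = -43 to +59 mm) the handle is free, with 30 mm of air below it
- stand: Fixed inspection stand: dark steel plate 130 (x) x 180 (y) x 12 mm, origin mid-underside. Two shallow nests centred at x = 0, y = +42 and -42 mm, one holding the valve block, the other the housing (either may be left). A column 10 mm thick, its top 148 mm above the bench, stands at x = +50 mm, y = 0 (the side away from the robot)
- focus_mark (a point): Middle of the sliding collar on the stand's column, at the height of its thin projecting edge (a ring 26 mm across; collar body 18 mm across and tall): this height marks the focus. The collar is set 75 to 120 mm above the bench and slides if pushed with about 3 N
- valve_block: The part to inspect: solid machined light-metal block 47 x 62 x 33 mm with round bushes in its faces, loose in a nest with its underside 12 mm above the bench; origin at the middle of its underside, its top 33 mm higher
- housing: The other part: open-topped white moulded housing 38 x 58 x 23 mm in the other nest; origin at the middle of its underside. Leave alone
- knob: Bystander: black knob 37 mm across, 18 mm tall, on the bench behind the stand; origin at the middle of its underside
- bush: Bystander: brass-coloured bush 26 mm across, 30 mm tall, behind the stand; origin at the middle of its underside
- screwdriver: Bystander: screwdriver 183 mm long, 29 mm thick, lying to the right of the cradle and stand
Not all that is in view belongs to the job. Leave any blue or green look-alike of the valve_block alone.

How it is judged:
By the outcome, as a careful person would: the job done as asked, in the order asked, and still so for the second after the job is handed in, while the arm keeps its last pose, push and grip.
It also fails if it takes over 38 s, if anything falls off the work surface, if the arm or the gripper's body presses on something with over 40 N, if the wrist force passes 120 N, or if a joint passes its speed limit or range.

## Robot

A 6-joint arm with a two-finger parallel gripper is mounted at the origin on a cart in front of the work surface, level with it; the furniture and walls round the work are solid. World frame = base frame: x ahead of the robot, y to its left, z up, the work surface at z = 0. Lengths are in m, angles in rad, forces in N, time in s.
With the tool pointing down it reaches from about 0.425 to 0.95 m from the base axis. Payload 14.7 kg.
Tool frame: the origin (TCP) lies at the very end of the fingers, on their centre line; the grasp point (between the pads) lies 19 mm behind it (env.grip_depth is the distance from the TCP to the grasp point, in m); z points along the fingers, y is the line along which they close (so a half turn about z gives the same grasp; the last joint's range is limited). The gripper opens to 85 mm and grips with 20 to 120 N. Pads are 22 mm wide; open, the fingers measure 114 mm over their backs; the gripper's body (76 mm by 85 mm) begins 54 mm behind the grasp point. The pads swing forward as they close: fully open they stand 13 mm farther back than shut.
Start: joints at [-1.267, 0.48, 1.596, -0, 1.065, -0.047], TCP at [0.223, -0.61, 0.231] pointing down, gripper open.
Joint ranges: [-2.75, 2.75], [-0.82, 2.05], [0.23, 2.67], [-1.56, 4.7], [0.09, 2.69], [-2.92, 2.92]. Speed limits (rad/s): [1.89, 1.89, 2.39, 3.01, 3.01, 3.01].

## Interface

Orientations are given as a unit quaternion [x, y, z, w].
In Python, from rig import env gives the robot as it stands.
- The arm moves only by the shell command python3 -m handwheel 'ROWS'. ROWS is a JSON object of lists of equal length, an entry for each row: "gripper": the opening, from 0 (shut) to 1 (fully open); "travel": the shift along the tool's x, y, z in mm, a list of three; "yaw": the turn about the tool's z in rad. In form: {"gripper": [gripper, ...], "travel": [[tx, ty, tz], ...], "yaw": [yaw, ...]}. A call has 1 to 5 rows; each row is the pose to reach, as a shift and turn from the pose commanded when the call began, along the tool's axes at that moment; what a row does not reach only later rows make up. A row lasts 1/8 s, in which the tool goes at most 62.5 mm and 10.7 degrees, less where a joint would pass 70% of its speed; a pose out of reach is approached as far as the arm can. A call with a gripper value outside its range is refused whole. The fingers move at their own pace and stop on an object; the grip force is fixed at half the most. Time passes only in rows, so rows that repeat a pose let the fingers close. It gives the time, the measured TCP pose, the force, the opening and the grip force at its end, in the units of the state.
- env.state(): the state, without advancing time (a new reading comes with each control period).
- env.camera(name): name is "scene" or "top" or "wrist"; returns a dict with "color" (400x640x3 uint8, red, green, blue), "mtx" (3x3 intrinsics, pixels), "dist_coeffs" ([k1, k2, p1, p2, k3] as OpenCV has them; the pictures are not rectified), "extrinsics" (4x4, takes a point from camera to world coordinates); the wrist camera has in their place "mount" (4x4, takes a point from camera to tool coordinates, whose origin is the TCP and whose axes are the flange's). Camera axes: x right, y down, z forward; pixel columns grow to the right and rows downward; lengths in m; the calibration is good to about 2 mm. A picture is of the moment at which its call begins: read the wrist's pose just before it. There is no depth.
- env.close_job(): hands the job in; it is judged then, once.
The state is a dict: "time_s": time; "joint_pos": joint angles; "joint_vel": joint speeds; "joint_efforts": joint torques, N m; "tcp_pos": TCP position; "tcp_rot": TCP orientation; "wrist_force": force on the tool from outside, world axes, zero at the start; "moment": the same for the moment, N m; "finger_gap": finger opening in m; "grasp_force": force on a finger pad.
Only numpy, scipy, OpenCV 4.12 (cv2) and the standard library are available. Lean on these libraries where they do the work, as an engineer would, in place of code of your own. Each camera call takes 0.05 s, during which the arm holds its last target. There are 200 camera calls.

## Working session

There is one attempt and no reset: what is moved stays moved. The work goes in short steps, Python scripts to look and compute and a shell command to move; the robot and the scene stay as the last step left them, time stands still between calls to the robot, and variables do not carry over. Pictures are saved under pics/ and viewed, at most 10 in all, crops included, and the job is handed in when it is done.

```bash
mkdir -p pics
cat > h.py <<'E'
import numpy as np, cv2, pickle
from rig import env
from scipy.spatial.transform import Rotation as R
def snap(n,f):
    s=env.state(); c=env.camera(n)
    c={k:np.array(v) for k,v in c.items()}
    if n=="wrist":
        T=np.eye(4);T[:3,:3]=R.from_quat(s["tcp_rot"]).as_matrix();T[:3,3]=s["tcp_pos"]
        c["extrinsics"]=T@c["mount"]
    pickle.dump(c,open(f"pics/{f}.pkl","wb")); cv2.imwrite(f"pics/{f}.png",c["color"][:,:,::-1]); return c
def load(f): return pickle.load(open(f"pics/{f}.pkl","rb"))
def ray(c,px):
    p=cv2.undistortPoints(np.array([[px]],float),c["mtx"],c["dist_coeffs"])[0,0]
    E=c["extrinsics"]; return E[:3,3],E[:3,:3]@np.array([p[0],p[1],1])
def onz(c,px,z):
    o,d=ray(c,px); return o+d*(z-o[2])/d[2]
def proj(c,P):
    E=np.linalg.inv(c["extrinsics"]); 
    return cv2.projectPoints(np.array(P,float).reshape(-1,3),cv2.Rodrigues(E[:3,:3])[0],E[:3,3],c["mtx"],c["dist_coeffs"])[0][:,0]
E
python3 - <<'E'
from h import *
for n in("top","scene"):
    c=snap(n,n+"1"); print(n,c["extrinsics"].round(3).tolist())
a=cv2.imread("pics/top1.png");b=cv2.imread("pics/scene1.png")
s=env.state();print(s["tcp_pos"],s["tcp_rot"],s["time_s"])
E
```

```text
top [[-0.012, -0.996, 0.084, 0.482], [-1.0, 0.01, -0.021, -0.383], [0.02, -0.084, -0.996, 0.942], [0.0, 0.0, 0.0, 1.0]]
scene [[0.504, -0.426, 0.751, -0.256], [-0.863, -0.226, 0.451, -0.894], [-0.022, -0.876, -0.482, 0.584], [0.0, 0.0, 0.0, 1.0]]
[ 0.22326664 -0.61005022  0.23073347] [ 9.84652372e-01  1.74526218e-01 -9.02425149e-05 -5.45681244e-04] 0.1
```

View pics/top1.png

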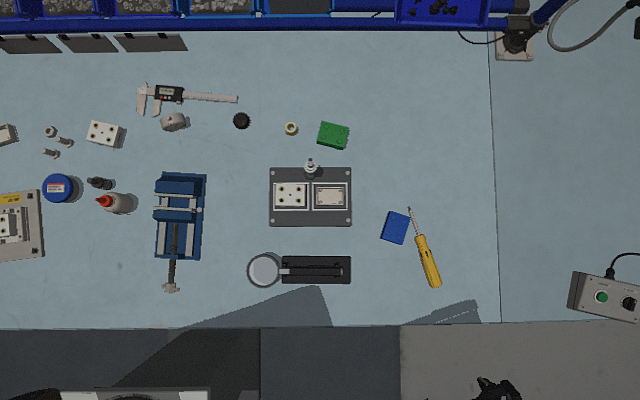

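View pics/scene1.png

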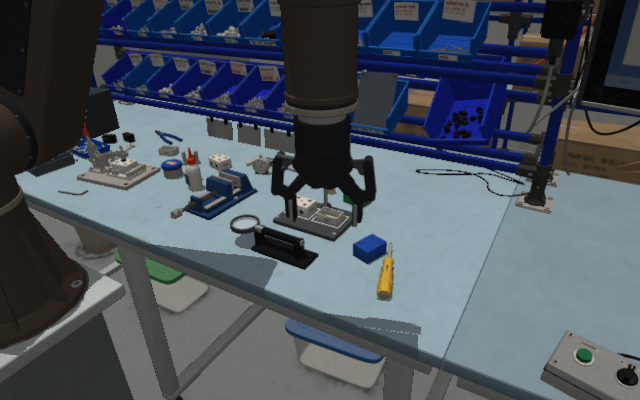

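The top view shows the stand at about (310,196) and the loupe at (264..345,270) with its lens on the left. The light block with bushes is in the left nest at (291,196) and the white open housing in the right nest at (331,196).

Block candidates are (291,196) on the stand, a light block far left at (105,133), blue at (395,228) and green at (333,135). Only (291,196) is solid, light and in a nest. I'll confirm it in an enlarged crop.

Run:
```python
from h import *
a=cv2.imread("pics/top1.png")[148:296,240:360]
cv2.imwrite("pics/c1.png",cv2.resize(a,None,fx=4,fy=4,interpolation=cv2.INTER_CUBIC))
b=cv2.imread("pics/scene1.png")[180:280,220:360]
cv2.imwrite("pics/c2.png",cv2.resize(b,None,fx=5.6,fy=5.6,interpolation=cv2.INTER_CUBIC))
c=load("top1")
print(onz(c,(264,270),.052),onz(c,(345,270),.052),onz(c,(310,196),.012))
```

```text
[ 0.40899396 -0.28821221  0.052     ] [ 0.40674446 -0.45501812  0.052     ] [ 0.56432537 -0.38453664  0.012     ]
```

View pics/c1.png

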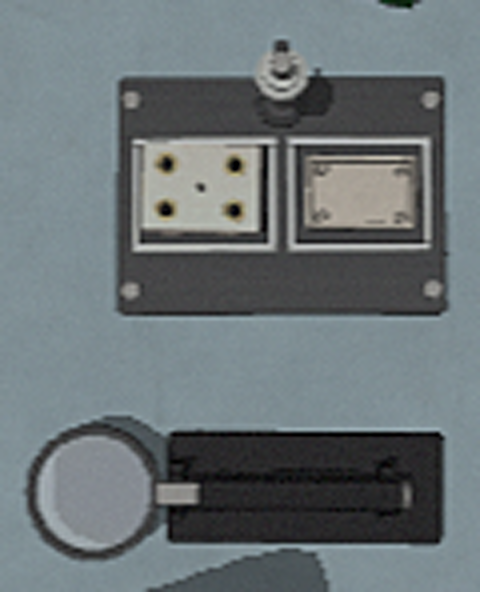

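View pics/c2.png

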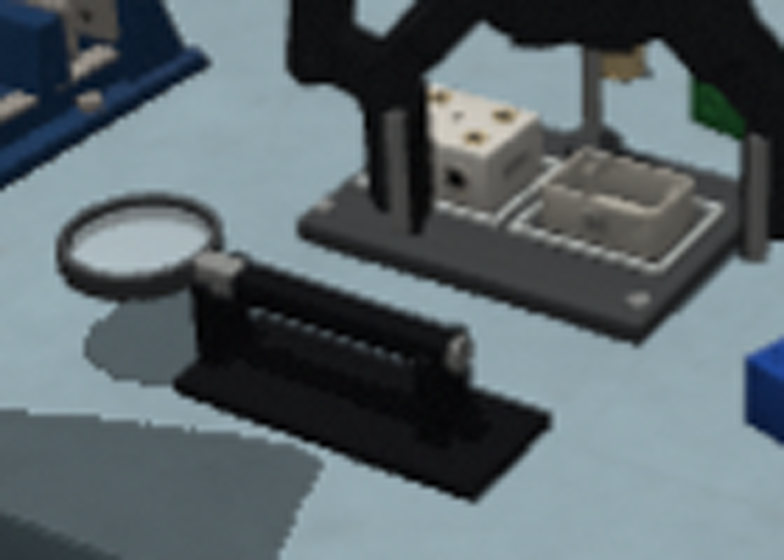

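The crops confirm it. The solid light block with brass bushes is in the left (+y) nest, centre dot at top px (290,195). The housing is open, and the lens is toward +y. Next I'll measure the loupe, and plan a hover with a clear view of the collar.

Run:
```python
from h import *
c=load("top1"); g=cv2.cvtColor(c["color"],cv2.COLOR_RGB2GRAY)
# rim outer contour by darkness against bench
m=((g<95)*255).astype(np.uint8)[245:300,240:280]
fl=m.copy(); cs,_=cv2.findContours(m,cv2.RETR_LIST,cv2.CHAIN_APPROX_NONE)
for k in cs:
    if len(k)>40: print(len(k),cv2.boundingRect(k),[np.round(v,1) for v in cv2.fitEllipse(k)])
def P(x,y): return (240+(x+.5)/4-.5,148+(y+.5)/4-.5)
L=onz(c,P(94,491),.045); print("lens",L, "rim l/r",onz(c,P(27,491),.051),onz(c,P(160,491),.051))
print("neck",onz(c,P(178,493),.051),"end",onz(c,P(412,494),.051))
print("blocktop",[onz(c,P(*p),.045) for p in((200,187),(166,162),(234,164),(165,209),(233,210))])
print("stand",[onz(c,P(*p),.012) for p in((119,78),(445,78),(118,314),(446,314))])
print(load("scene1")["extrinsics"][:3,3])
s=env.state();M=R.from_quat(s["tcp_rot"]).as_matrix()
print("tool delta",M.T@(np.array([.375,-.385,.26])-s["tcp_pos"])*1000)
```

```text
84 (8, 11, 31, 31) [array([23. , 25.8]), array([29.7, 30.1]), np.float64(59.0)]
103 (6, 7, 34, 36) [array([23.7, 24.7]), array([32.4, 37.1]), np.float64(35.0)]
lens [ 0.40767069 -0.2856563   0.045     ] rim l/r [ 0.40858896 -0.25186906  0.051     ] [ 0.40773981 -0.32024415  0.051     ]
neck [ 0.40659926 -0.32949824  0.051     ] end [ 0.40442818 -0.45014794  0.051     ]
blocktop [array([ 0.56528966, -0.34164699,  0.045     ]), array([ 0.57869261, -0.32384906,  0.045     ]), array([ 0.57726897, -0.3596186 ,  0.045     ]), array([ 0.55387773, -0.32320315,  0.045     ]), array([ 0.55297188, -0.35889271,  0.045     ])]
stand [array([ 0.62879272, -0.2961748 ,  0.012     ]), array([ 0.62714718, -0.47510102,  0.012     ]), array([ 0.49973898, -0.29529816,  0.012     ]), array([ 0.49764644, -0.47322161,  0.012     ])]
[-0.25616387 -0.8944818   0.58424891]
tool delta [ 219.83904692 -159.22263462  -29.08762186]
```

```bash
python3 -m handwheel '{"gripper":[1,1,1,1,1],"travel":[[50,-32,-4],[101,-64,-8],[152,-96,-12],[203,-128,-15],[253,-160,-19]],"yaw":[-0.17,-0.34,-0.51,-0.68,-0.85]}'
python3 -m handwheel '{"gripper":[1,1,1,1],"travel":[[0,0,0],[0,0,0],[0,0,0],[0,0,0]],"yaw":[-0.17,-0.35,-0.35,-0.35]}'
python3 - <<'E'
from h import *
s=env.state();M=R.from_quat(s["tcp_rot"]).as_matrix();print(s["time_s"],s["tcp_pos"],M.round(3),s["wrist_force"])
a=snap("wrist","w1");b=snap("scene","s2");print(a["mount"].round(3))
cr=b["color"][150:270,210:390,::-1]
cv2.imwrite("pics/mix.png",np.vstack([cv2.resize(a["color"][:,:,::-1],(480,300)),cv2.resize(cr,(450,300),interpolation=3) if 0 else cv2.copyMakeBorder(cv2.resize(cr,(450,300),interpolation=2),0,0,0,30,0)]))
E
```

```text
time_s: 0.72
tcp_pos: [0.4068, -0.3714, 0.2502]
tcp_rot: [0.824, 0.567, 0.0, -0.0]
wrist_force: [0.5, -0.4, 0.8]
finger_gap: 0.0857
grasp_force: 0.0
time_s: 1.23
tcp_pos: [0.4058, -0.3733, 0.2502]
tcp_rot: [0.716, 0.698, 0.0, -0.0]
wrist_force: [-0.8, 0.2, -0.1]
finger_gap: 0.0856
grasp_force: 0.0
1.225 [ 0.40582596 -0.37327075  0.25017057] [[ 0.025  1.    -0.   ]
 [ 1.    -0.025  0.   ]
 [ 0.    -0.    -1.   ]] [-0.80420661  0.20970469 -0.13446427]
[[-0.    -0.963 -0.269  0.069]
 [ 1.    -0.    -0.    -0.   ]
 [ 0.    -0.269  0.963 -0.143]
 [ 0.     0.     0.     1.   ]]
```

View pics/mix.png

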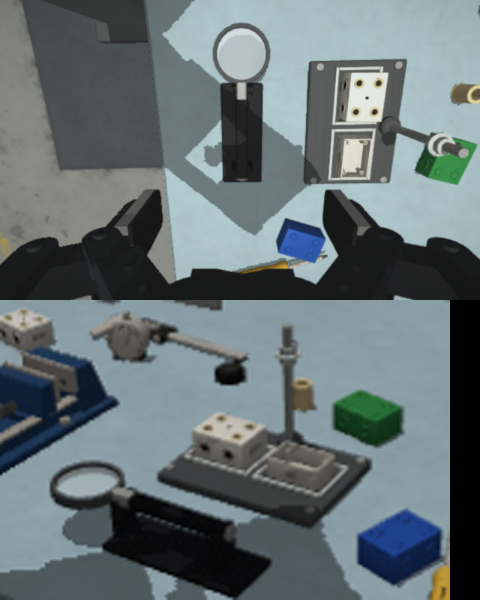

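The upper half (wrist view) shows the lens at (242,52), the block at (367,97) and the collar near (440,146). The lower half (scene view) shows the collar unobstructed near (288,354). I'll zoom in on both collars.

Run:
```python
from h import *
a=load("w1")["color"][150:240,500:640,::-1];b=load("s2")["color"][155:215,300:350,::-1]
A=cv2.resize(a,None,fx=3,fy=3,interpolation=2);B=cv2.resize(b,None,fx=7,fy=7,interpolation=2)
o=np.zeros((420,790,3),np.uint8);o[:270,:420]=A;o[:,430:780]=B
cv2.imwrite("pics/col.png",o)
w=load("w1");g=cv2.cvtColor(w["color"],cv2.COLOR_RGB2GRAY)
k=np.zeros_like(g);cv2.circle(k,(322,70),50,255,-1)
cs,h=cv2.findContours(((g<90)&(k>0)).astype(np.uint8)*255,cv2.RETR_CCOMP,cv2.CHAIN_APPROX_NONE)
for q in cs:
    if len(q)>80: print(len(q),cv2.boundingRect(q),[np.round(v,1) for v in cv2.fitEllipse(q)])
```

```text
112 (328, 82, 29, 38) [array([342.5,  96.8]), array([18.9, 45.9]), np.float64(22.9)]
271 (287, 32, 72, 54) [array([321.7,  71.6]), array([69. , 74.6]), np.float64(178.8)]
```

View pics/col.png

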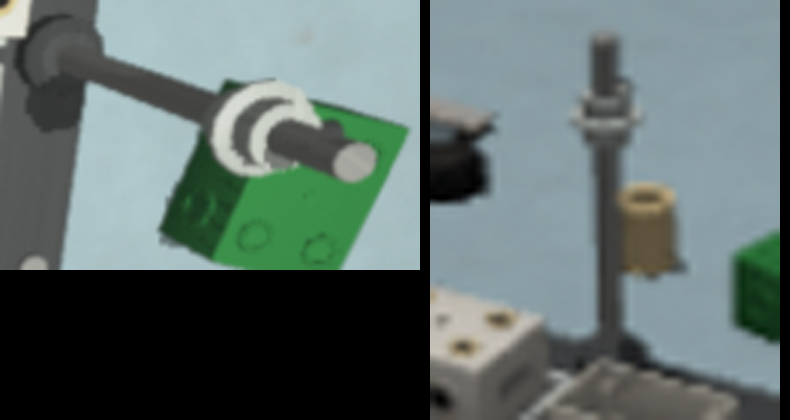

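Run:
```python
from h import *
w=load("w1");s=load("s2");t=load("top1")
W=lambda x,y:(500+(x+.5)/3-.5,150+(y+.5)/3-.5)
S=lambda x,y:(300+(x-430+.5)/7-.5,155+(y+.5)/7-.5)
def tri(*cp):
    A=0;b=0;rs=[ray(*q) for q in cp]
    for o,d in rs:
        d=d/np.linalg.norm(d);Q=np.eye(3)-np.outer(d,d);A=A+Q;b=b+Q@o
    p=np.linalg.solve(A,b);return p.round(4),[round(1e3*np.linalg.norm(np.cross(p-o,d/np.linalg.norm(d))),1) for o,d in rs]
print("top",tri((w,W(355,161)),(s,S(604,38))))
print("ring",tri((w,W(263,128)),(s,S(605,119))))
# fixed column xy, solve height in each view
for xy in((.613,-.385),(.614,-.3865)):
  for n,c,p in(("w",w,W(263,128)),("s",s,S(605,119)),("wt",w,W(355,161)),("st",s,S(604,38))):
    zs=np.linspace(.05,.17,1201);q=proj(c,[[*xy,z] for z in zs]);e=np.linalg.norm(q-p,axis=1);i=e.argmin();print(n,zs[i].round(4),e[i].round(2))
S2=lambda x,y:(210+(x+.5)/2.5-.5,150+(y-300+.5)/2.5-.5)
print("lens",tri((w,(321.7,71.3)),(s,S2(88,484)),(t,(263.2,270.5))))
print("lens w", onz(w,(321.7,70.5),.045))
for b in((366.5,98),):
  print("block w",onz(w,((b[0]+.5)*4/3-.5,(b[1]+.5)*4/3-.5),.045))
print("neck w",onz(w,(240.5*4/3,97*4/3),.051),onz(w,(240.5*4/3,180*4/3),.051))
# refined ring & block from wrist white masks
g=cv2.cvtColor(w["color"],cv2.COLOR_RGB2GRAY)
m=((g>175)*255).astype(np.uint8);m[:, :440]=0;m[:85]=0;m[175:]=0;m[:,535:]=0
print("pads",proj(w,[[.4062,-.373,.231]]))
```

```text
top (array([ 0.615 , -0.3842,  0.1453]), [np.float64(0.3), np.float64(0.3)])
ring (array([ 0.6152, -0.3842,  0.1138]), [np.float64(0.8), np.float64(0.8)])
w 0.1176 1.75
s 0.1143 0.06
wt 0.1478 2.09
st 0.146 0.04
w 0.116 3.09
s 0.1142 0.77
wt 0.1464 3.59
st 0.1459 0.69
lens (array([ 0.4072, -0.2847,  0.0438]), [np.float64(1.5), np.float64(0.6), np.float64(0.9)])
lens w [ 0.40671278 -0.2827527   0.045     ]
block w [ 0.56445523 -0.34129267  0.045     ]
neck w [ 0.40441073 -0.33516513  0.051     ] [ 0.40144098 -0.44675879  0.051     ]
pads [[323.95298586 242.0221819 ]]
```

The ring edge comes out at z ≈ 0.116, because the column top, known to be 0.148, reads 0.146 in the same view. The loupe measurements agree between views: lens at about (0.407,-0.284,0.045). Now I'll descend to the handle.

```bash
python3 -m handwheel '{"gripper":[0.7,0.7,0.7,0.7,0.7],"travel":[[3,-1,50],[3,-1,100],[3,-1,150],[3,-1,180],[3,-1,200]],"yaw":[0,0,0,0,0]}'
python3 -m handwheel '{"gripper":[0.6,0.5,0.4,0.35,0.3],"travel":[[0,0,14],[0,0,24],[0,0,24],[0,0,24],[0,0,24]],"yaw":[0,0,0,0,0]}'
python3 -m handwheel '{"gripper":[0.28,0.26,0.24],"travel":[[0,0,0],[0,0,0],[0,0,0]],"yaw":[0,0,0]}'
```

```text
time_s: 1.95
tcp_pos: [0.4044, -0.3698, 0.0486]
tcp_rot: [0.715, 0.699, 0.0, -0.001]
wrist_force: [0.3, 0.2, -0.6]
finger_gap: 0.0596
grasp_force: 0.0
time_s: 2.58
tcp_pos: [0.4054, -0.3705, 0.0269]
tcp_rot: [0.714, 0.7, -0.0, 0.001]
wrist_force: [-0.2, -0.3, -0.4]
finger_gap: 0.0255
grasp_force: 0.0
time_s: 2.95
tcp_pos: [0.4051, -0.3702, 0.0264]
tcp_rot: [0.714, 0.7, 0.0, 0.0]
wrist_force: [0.2, 0.5, -0.3]
finger_gap: 0.0203
grasp_force: 0.0
```

```bash
python3 -m handwheel '{"gripper":[0.21,0.19,0.185],"travel":[[0,0,0],[0,0,0],[0,0,0]],"yaw":[0,0,0]}'
python3 -m handwheel '{"gripper":[0.18,0.18],"travel":[[0,0,0],[0,0,0]],"yaw":[0,0]}'
```

```text
time_s: 3.32
tcp_pos: [0.405, -0.3702, 0.0263]
tcp_rot: [0.714, 0.7, 0.0, -0.0]
wrist_force: [-1.2, -0.4, 0.8]
finger_gap: 0.0158
grasp_force: 5.2
time_s: 3.58
tcp_pos: [0.405, -0.3702, 0.0263]
tcp_rot: [0.714, 0.7, -0.0, -0.0]
wrist_force: [-1.1, 0.0, 2.4]
finger_gap: 0.0155
grasp_force: 16.1
```

The grip force follows the commanded opening, so I can set a light grip.

```bash
python3 -m handwheel '{"gripper":[0.175,0.175,0.175],"travel":[[0,0,0],[0,0,0],[0,0,0]],"yaw":[0,0,0]}'
```

```text
time_s: 3.95
tcp_pos: [0.405, -0.3701, 0.0263]
tcp_rot: [0.714, 0.7, 0.0, -0.0]
wrist_force: [-2.7, 0.9, 4.2]
finger_gap: 0.0152
grasp_force: 27.1
```

```bash
python3 -m handwheel '{"gripper":[0.175,0.175,0.175,0.175,0.175],"travel":[[0,0,-3],[0,0,-9],[0,0,-18],[0,0,-30],[0,0,-45]],"yaw":[0,0,0,0,0]}'
python3 -m handwheel '{"gripper":[0.175,0.175,0.175,0.175,0.175],"travel":[[0,0,-20],[0,0,-40],[0,0,-60],[0,0,-70],[0,0,-75]],"yaw":[0,0,0,0,0]}'
python3 - <<'E'
from h import *
s=env.state();print(s["tcp_pos"],s["wrist_force"],s["moment"],s["grasp_force"])
w=snap("wrist","w3");snap("scene","s3")
g=cv2.cvtColor(w["color"],cv2.COLOR_RGB2GRAY)
cv2.imwrite("pics/m3.png",np.hstack([cv2.resize(w["color"][0:240,150:450,::-1],(375,300)),cv2.resize(load("s3")["color"][120:270,200:400,::-1],(400,300))]))
E
```

```text
time_s: 4.58
tcp_pos: [0.4051, -0.3702, 0.0723]
tcp_rot: [0.714, 0.7, 0.0, 0.0]
wrist_force: [-0.8, 0.1, -1.5]
finger_gap: 0.0155
grasp_force: 26.8
time_s: 5.2
tcp_pos: [0.4051, -0.3703, 0.147]
tcp_rot: [0.714, 0.7, 0.0, 0.0]
wrist_force: [0.4, -0.2, -1.1]
finger_gap: 0.0152
grasp_force: 26.8
[ 0.40514406 -0.37025695  0.1470445 ] [ 0.41930853 -0.23712532 -1.05250955] [ 0.01657261 -0.0218391   0.01026648] 26.76458179950714
```

View pics/m3.png

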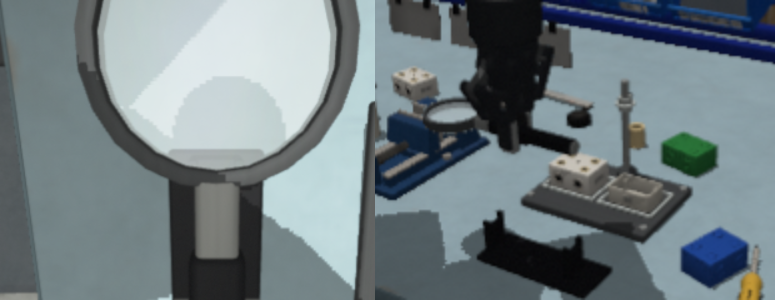

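The loupe is held by the handle and hangs level. The grip is 27 N and the cradle stayed put. I'll swing to a 45° heading over the block, which keeps the gripper clear of the column.

```bash
python3 -m handwheel '{"gripper":[0.175,0.175,0.175,0.175,0.175],"travel":[[-2,8,0],[-7,24,0],[-15,50,0],[-22,75,0],[-26,87,0]],"yaw":[0.04,0.12,0.22,0.33,0.44]}'
python3 -m handwheel '{"gripper":[0.175,0.175,0.175,0.175,0.175],"travel":[[0,0,0],[0,0,0],[0,0,0],[0,0,0],[0,0,0]],"yaw":[0.1,0.19,0.26,0.31,0.326]}'
python3 -m handwheel '{"gripper":[0.175,0.175],"travel":[[0,0,0],[0,0,0]],"yaw":[0,0]}'
python3 - <<'E'
from h import *
s=env.state();M=R.from_quat(s["tcp_rot"]).as_matrix();p=s["tcp_pos"];print(p,M.round(3).tolist())
L=p+M@[.0857,0,-.0187];print("lens",L,"tool delta mm",M.T@(np.array([.565,-.3413,.1165])-L)*1000)
E
```

```text
time_s: 5.92
tcp_pos: [0.4924, -0.398, 0.1453]
tcp_rot: [0.851, 0.526, -0.0, -0.0]
wrist_force: [-0.9, -0.1, -1.4]
finger_gap: 0.0151
grasp_force: 26.8
time_s: 6.55
tcp_pos: [0.4912, -0.3977, 0.1455]
tcp_rot: [0.924, 0.382, -0.0, -0.001]
wrist_force: [-0.9, 0.1, -0.5]
finger_gap: 0.0154
grasp_force: 26.8
time_s: 6.8
tcp_pos: [0.4915, -0.3979, 0.1461]
tcp_rot: [0.924, 0.383, -0.0, -0.0]
wrist_force: [-0.7, -0.0, -0.2]
finger_gap: 0.0153
grasp_force: 26.8
[ 0.49146807 -0.39787155  0.14612099] [[0.707, 0.707, -0.0], [0.707, -0.707, 0.0], [-0.0, -0.0, -1.0]]
lens [ 0.55206032 -0.3372653   0.16481972] tool delta mm [ 6.29546436 12.01555902 48.31669169]
```

```bash
python3 -m handwheel '{"gripper":[0.175,0.175,0.175,0.175,0.175],"travel":[[3,6,3],[6,12,10],[6,12,22],[6,12,34],[6,12,42]],"yaw":[0,0,0,0,0]}'
python3 -m handwheel '{"gripper":[0.175,0.175,0.175,0.175],"travel":[[0,0,4],[0,0,6],[0,0,6],[0,0,6]],"yaw":[0,0,0,0]}'
python3 - <<'E'
from h import *
s=env.state();M=R.from_quat(s["tcp_rot"]).as_matrix();p=s["tcp_pos"];print(p,(p+M@[.0857,0,-.0187]).round(4))
t=snap("top","t4");b=snap("scene","s4");w=snap("wrist","w4")
A=cv2.resize(t["color"][150:270,250:370,::-1],None,fx=3,fy=3,interpolation=2)
B=cv2.resize(b["color"][150:240,260:370,::-1],None,fx=4,fy=4,interpolation=2)[:360,:440]
C=cv2.resize(w["color"][:,:,::-1],(360,225))
o=np.zeros((590,800,3),np.uint8);o[:360,:360]=A;o[:360,360:]=B;o[362:587,:360]=C
cv2.imwrite("pics/m4.png",o)
E
```

```text
time_s: 7.42
tcp_pos: [0.5037, -0.4018, 0.103]
tcp_rot: [0.924, 0.382, -0.0, -0.001]
wrist_force: [-0.4, -1.1, -1.3]
finger_gap: 0.0153
grasp_force: 26.9
time_s: 7.92
tcp_pos: [0.5044, -0.4023, 0.0987]
tcp_rot: [0.924, 0.382, 0.0, 0.0]
wrist_force: [-0.3, 0.5, -1.6]
finger_gap: 0.0154
grasp_force: 26.9
[ 0.50441681 -0.40232411  0.09865042] [ 0.565  -0.3418  0.1174]
```

View pics/m4.png

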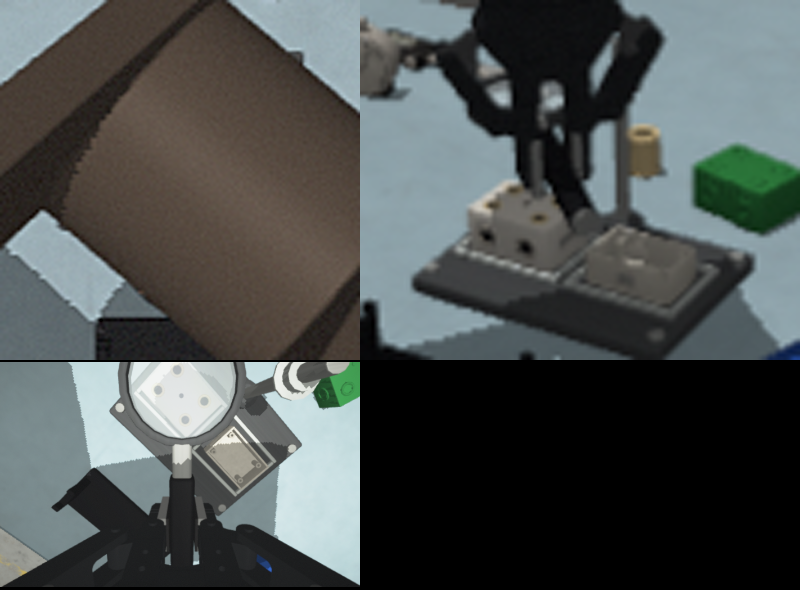

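The lower-left wrist view shows the lens rim around the block, centred near (181,397), with the block's dot at about the same place. The collar, near (290,378), is clear of the rim. I'll check lens position and height from the wrist pixels.

Run:
```python
from h import *
s=env.state();M=R.from_quat(s["tcp_rot"]).as_matrix();p=s["tcp_pos"]
w=load("w4");g=cv2.cvtColor(w["color"],cv2.COLOR_RGB2GRAY)
def circ(L,r,z):
    a=np.linspace(0,2*np.pi,73);return np.c_[L[0]+r*np.cos(a),L[1]+r*np.sin(a),np.full(73,L[2]+z)]
L=p+M@[.0857,0,-.0187]
o=proj(w,circ(L,.035,.006)); print("pred rim bbox",o.min(0),o.max(0),"centre",proj(w,[L]),"neck/hand",proj(w,[p+M@[.0327,0,-.0257]]))
print("block dot pred",proj(w,[[.565,-.3413,.045]]))
for r in(40,60,80): print(r,[int(v) for v in g[r,190:240:2]],[int(v) for v in g[r,405:455:2]])
print("col322",[int(v) for v in g[100:150,322]])
im=cv2.cvtColor(w["color"][0:260,150:640],cv2.COLOR_RGB2BGR)
for z,col in((.006,(0,0,255)),):
    cv2.polylines(im,[np.int32((o-[150,0])*8)],True,col,1,cv2.LINE_AA,3)
d=proj(w,[[.565,-.3413,.045],L,[.614,-.3850,.1165],p+M@[.0327,0,-.0257]])-[150,0]
for q in d: cv2.drawMarker(im,tuple(int(v) for v in q),(255,0,255),0,8)
ring=proj(w,circ([.614,-.385,.1165],.013,0))-[150,0];cv2.polylines(im,[np.int32(ring)],True,(0,200,0),1)
cv2.imwrite("pics/m5.png",cv2.resize(im,None,fx=1.6,fy=1.6))
```

```text
pred rim bbox [ 208.28371316 -102.53299886] [440.73065052 151.77728636] centre [[324.41791301  39.50803741]] neck/hand [[324.34272474 204.83004683]]
block dot pred [[323.44551488  59.85847637]]
40 [215, 216, 215, 215, 215, 215, 215, 215, 215, 216, 208, 105, 103, 106, 107, 111, 107, 84, 48, 76, 180, 184, 202, 204, 208] [205, 204, 204, 202, 190, 176, 169, 54, 54, 103, 108, 110, 106, 103, 99, 98, 104, 106, 105, 105, 98, 91, 90, 92, 93]
60 [218, 217, 217, 217, 217, 216, 216, 216, 216, 217, 217, 214, 122, 103, 104, 107, 111, 112, 107, 75, 48, 149, 184, 201, 211] [205, 203, 181, 182, 178, 99, 54, 96, 109, 111, 107, 105, 101, 97, 82, 84, 84, 83, 83, 82, 84, 83, 83, 83, 81]
80 [219, 218, 218, 218, 149, 97, 103, 117, 200, 210, 209, 213, 214, 216, 220, 172, 104, 107, 110, 112, 115, 111, 94, 54, 102] [182, 165, 54, 59, 109, 115, 115, 110, 103, 100, 94, 70, 80, 86, 87, 84, 61, 58, 60, 66, 66, 66, 66, 66, 67]
col322 [216, 212, 210, 212, 215, 218, 220, 226, 229, 231, 230, 228, 228, 231, 232, 232, 232, 232, 232, 232, 232, 232, 232, 231, 229, 222, 213, 204, 201, 202, 202, 202, 205, 207, 196, 159, 102, 69, 93, 108, 113, 115, 116, 115, 114, 112, 123, 188, 218, 222]
```

View pics/m5.png

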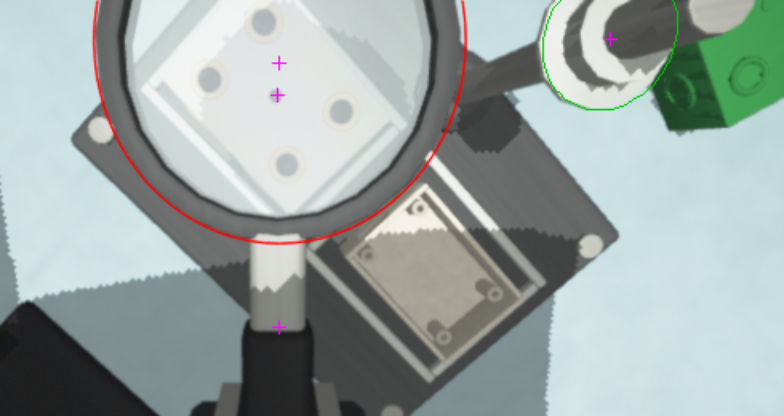

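Run:
```python
from h import *
from scipy.optimize import least_squares
s=env.state();M=R.from_quat(s["tcp_rot"]).as_matrix();p=s["tcp_pos"]
w=load("w4");E=np.array([[211.4,40],[213.8,60],[432.5,60],[221,80],[427,80],[322,146.3]])
a=np.linspace(0,2*np.pi,2881)
def f(v,r=.035):
    P=p+(M@np.c_[v[0]+r*np.cos(a),v[1]+r*np.sin(a),np.full(a.size,v[2])].T).T
    q=proj(w,P);return np.array([np.linalg.norm(q-e,axis=1).min() for e in E])
for z in(-.0247,-.0217,-.0187,-.0157): 
    r=least_squares(lambda u:f([u[0],u[1],z]),[.0857,0],diff_step=1e-2,x_scale=.001);print(z,r.x.round(4),r.fun.round(1))
r=least_squares(f,[.0857,0.0005,-.02],diff_step=1e-2,x_scale=.001);print(r.x.round(4),r.fun.round(1))
# inner rim: nominal? and block dot at z=.045 (marker 277,95 in /1.6 crop)
print("block",onz(w,(150+277/1.6,95.5/1.6),.045))
for b in((264,22),(209,79),(341,111),(287,164)): print(onz(w,(150+b[0]/1.6,b[1]/1.6),.045))
# handle edges at neck end for height
print(w["extrinsics"][:3,3])
```

```text
-0.0247 [ 0.0875 -0.0001] [2.2 0.1 1.9 0.9 0.6 0.1]
-0.0217 [ 0.0865 -0.0003] [0.2 1.3 0.3 1.3 2.  1.8]
-0.0187 [ 0.0856 -0.0004] [1.8 2.6 2.8 1.9 3.7 3.1]
-0.0157 [ 0.0848 -0.0006] [3.9 4.  5.3 2.7 5.6 4.1]
[ 0.0869 -0.0001 -0.0231] [1.  0.8 0.9 1.1 1.1 1.1]
block [ 0.56494197 -0.3411261   0.045     ]
[ 0.57713107 -0.32326909  0.045     ]
[ 0.55314434 -0.32240455  0.045     ]
[ 0.57619552 -0.35902026  0.045     ]
[ 0.55230393 -0.35841292  0.045     ]
[ 0.55261881 -0.35341871  0.24153417]
```

Run:
```python
from h import *
c=load("s3");g=cv2.cvtColor(c["color"],cv2.COLOR_RGB2GRAY)
x0,x1,y0,y1=220,262,160,195
M=np.array([[.02,1,0],[1,-.02,0],[0,0,-1]]);p=np.array([.40514,-.37026,.14704])
a=np.linspace(0,2*np.pi,200)
for dz in(-.0187,-.0171):
    L=p+M@[.0865,0,dz]
    q=proj(c,np.c_[L[0]+.035*np.cos(a),L[1]+.035*np.sin(a),np.full(200,L[2])]);print(dz,"L",L.round(4),q.min(0),q.max(0),proj(c,[L]),proj(c,[L+[0,0,.01]]))
h=proj(c,[p+M@[-.0743+.0,0,-.0187]]);print("handle end",h, "seen approx",200+(572-375)/2,120+149/2)
for x in(232,238,242,246): print(x,[int(v) for v in g[160:192,x]])
s=env.state();print(s["time_s"],np.abs(s["joint_vel"]).max(),s["moment"],s["wrist_force"],s["grasp_force"])
```

```text
-0.0187 L [ 0.4069 -0.2838  0.1657] [222.41409415 169.89741939] [254.23139369 183.59782629] [[238.38494532 176.5326439 ]] [[237.87867528 172.44731221]]
-0.0171 L [ 0.4069 -0.2838  0.1641] [222.50764639 170.53262413] [254.29943925 184.26316887] [[238.46554688 177.18262016]] [[237.95997029 173.10363875]]
handle end [[298.42718458 192.91383817]] seen approx 298.5 194.5
232 [155, 154, 154, 156, 157, 155, 118, 141, 156, 152, 97, 39, 68, 111, 122, 142, 168, 174, 174, 176, 156, 86, 29, 30, 29, 30, 60, 68, 60, 50, 47, 66]
238 [155, 154, 156, 156, 158, 158, 157, 158, 139, 85, 38, 89, 116, 121, 161, 173, 173, 174, 175, 176, 175, 102, 33, 30, 30, 29, 78, 51, 96, 131, 109, 59]
242 [149, 124, 93, 80, 78, 130, 150, 155, 125, 69, 32, 104, 120, 130, 164, 173, 174, 174, 174, 174, 125, 59, 29, 29, 29, 30, 26, 24, 25, 25, 23, 25]
246 [101, 43, 38, 37, 34, 31, 25, 17, 15, 11, 18, 80, 114, 120, 159, 172, 174, 174, 175, 123, 58, 30, 28, 28, 30, 25, 23, 21, 23, 22, 23, 23]
8.075 0.001826847691054539 [-0.02643321 -0.02344513 -0.06773815] [ 0.64537625 -0.84037654 -1.68797625] 26.850611865520477
```

Cross-checks agree within about 1 to 2 mm and suggest a small nudge: 1 mm back and 1 mm down.

```bash
python3 -m handwheel '{"gripper":[0.175,0.175,0.175,0.175,0.175],"travel":[[-1,0,1],[-1,0,1],[-1,0,1],[-1,0,1],[-1,0,1]],"yaw":[0,0,0,0,0]}'
python3 -c "
from rig import env
print(env.close_job())"
```

```text
time_s: 8.7
tcp_pos: [0.5035, -0.4029, 0.0973]
tcp_rot: [0.924, 0.382, 0.0, -0.0]
wrist_force: [-0.4, 0.4, -1.5]
finger_gap: 0.0156
grasp_force: 26.9
the job is handed in; nothing more can be done
None
```

I handed the job in at about 8.7 s with the loupe still held steady by its handle at 27 N, level, the lens within about 1 mm of the valve block's centre by my measurements and within about 2 mm of the collar-edge height (≈ 0.116 m); no contact with the stand, collar or parts showed in the pictures or forces, and the verdict was not shown.

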